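# Set out two dip dishes from the spring-lift dispenser

### The arm

A 6-joint arm with a two-finger parallel gripper is mounted at the origin on the work surface. World frame = base frame: x ahead of the robot, y to its left, z up, the work surface at z = 0. Lengths are in m, angles in rad, forces in N, time in s.
With the tool pointing down it reaches from about 0.35 to 0.95 m from the base axis. Payload 17.4 kg.
Tool frame: the origin (TCP) lies at the very end of the fingers, on their centre line; the grasp point (between the pads) lies 19 mm behind it; x points along the fingers, z is the direction in which the jaws open and shut, and the axes are right-handed (so a half turn about x gives the same grasp; the last joint's range is limited). The gripper opens to 93 mm and grips with 3 to 60 N. Pads are 15 mm wide; open, the fingers measure 128 mm over their backs; the gripper's body (75 mm by 188 mm) begins 65 mm behind the grasp point.
Start: joints at [-1.304, 0.116, 1.442, -0, 1.584, -0.038], TCP at [0.203, -0.644, 0.219] pointing down, gripper open.
Joint ranges: [-2.83, 2.83], [-0.83, 2.19], [0.07, 2.5], [-1.14, 4.28], [0.01, 3], [-2.97, 2.97]. Speed limits (rad/s): [1.89, 1.89, 2.22, 3.14, 3.14, 3.14].

### API

Orientations are given as [roll, pitch, yaw] about the fixed x, y, z axes, in that order (R = Rz(yaw) Ry(pitch) Rx(roll)).
In Python, from workcell import telemetry, eyes, hand_in gives the robot as it stands.
- The arm moves only by the tool jog_arm, never from a script. Its argument "deltas" is a list of rows, each a list of 3 entries, a list of its own where there are three numbers: the closure, from -1 (fully open) to 1 (shut), then the shift along the world's x, y, z in mm, then the turn about the world's z in degrees. A call has 1 to 20 rows; each row shifts and turns the commanded pose from where the row before left it; what a row does not reach is not made up. A row lasts 1/12 s, in which the tool goes at most 41.7 mm and 7.16 degrees, less where a joint would pass 70% of its speed; a pose out of reach is approached as far as the arm can. A call with a gripper value outside its range is refused whole. The fingers move at their own pace and stop on an object; "grip_force" is the grip in N (left out, the last holds). Time passes only in rows, so rows that do not move let the fingers close. It gives the time, the measured TCP pose, the force and the opening at its end, in the units of the state.
- telemetry.read_state(): the state, without advancing time (a new reading comes with each control period).
- eyes.camera(name): name is "scene" or "top" or "wrist"; returns a dict with "frame" (480x640x3 uint8, blue, green, red), "fovy" (degrees; the focal length in pixels is half the picture's height over the tangent of half this angle, whatever the lens; pixels are square), "cx", "cy" (the principal point, pixels), "view" (4x4, takes a point from world to camera coordinates). Camera axes: x right, y down, z forward; pixel columns grow to the right and rows downward; lengths in m; the calibration is good to about 2 mm. A picture is of the moment at which its call begins. There is no depth.
- hand_in(): hands the job in, once; it reports no verdict.
Trained networks look in a picture, given as the dict that the camera call returned (one of the last four; its "shot" number tells which), for a name from the list of things; names that differ only in an ending like _2 or _b are one class to them, and where a whole thing is asked for, a point or a joint stands for the part that bears it (a point fixed in the world has none). Each returns a list of dicts, best first, with "p" (0 to 1); they miss things now and then, are a little off and sometimes report something else, mostly with a low value. They report only what shows in the picture. A call takes as long as a camera call. They do not tell look-alikes from the thing itself.
- eyes.find_in(picture, target): "rect" ([left, top, right, bottom] in pixels, round what is visible of it).
- eyes.regions_of(picture, target): "region" (480x640 bool, what is visible of it) and "rect" ([left, top, right, bottom] in pixels, round what is visible of it).
- eyes.landmark_of(picture, target): "location" ([column, row] in pixels: a listed point, or the origin of a listed thing).
The state is a dict: "clock": time; "joint_positions": joint angles; "joint_vel": joint speeds; "effort": joint torques, N m; "position": TCP position; "tcp_rot": TCP orientation; "contact_force": force on the tool from outside, world axes, zero at the start; "ft_torque": the same for the moment, N m; "grip_width": finger opening in m.
Only numpy, scipy, OpenCV 4.12 (cv2) and the standard library are available. Lean on these libraries where they do the work, as an engineer would, in place of code of your own. Each camera call takes 0.05 s, during which the arm holds its last target. There are 200 camera calls.

### The job

Dumplings for two: pull the dip dishes off the top of the spring-lift dispenser one at a time, and set the first two gently on the deck of the blue turntable, each lying flat inside the deck's lip and touching neither the other dish nor the spice jar and rolling pin that were left there. The third dish stays in the dispenser, risen to the top; leave the jar, the pin and everything else on the table as they are, and do not turn the turntable.

Things in the scene. Friction and masses are not known exactly. Their poses are not given: they have to be found in the camera images.
- dispenser: Fixed spring-lift dish dispenser. Origin: centre of its underside; own x along the dishes' length, y across. Base plate 150 x 100 mm, 12 thick; 4 steel corner angles (legs 22 mm along x, 16 along y, 119 x 69 mm over all), 89 mm high, guide the dishes with 2 mm play. The middle 75 mm of each long side is open for fingers. Lift a dish straight up past the angles before moving it aside.
- lift (a joint): Height of the dispenser's spring-carried platform in m: its top is 45 mm above the table at 0; grows upward (-0.022 to 0.045). Spring 59 N/m: when a dish is taken the rest rise 15 mm within 0.5 s, so the top rim always comes to about 10 mm above the corner angles (up to 9 mm more or less at first, with lighter or heavier dishes).
- dish_1: White oblong melamine dip dish, top of the stack; all 3 alike: 110 (own x) x 60 (own y) x 24 mm high, 90 g (x 0.85 to 1.2), corner radius 14. Origin: centre of the underside, z up. Foot 92 x 42 mm, 10 high; above it a 5 mm thick rim wall, outer sides upright from 13 to 24 mm above the origin, inside 100 x 50 mm, 9 deep.
- dish_2: Second dish from the top, like dish_1. In the stack each foot sits in the dish below, so the dishes follow at 15 mm pitch and the rim top of the next dish is 9 mm above the origin of the dish on it. Gripped across the 60 mm width, at the middle of the long sides, with fingertips 5 to 12 mm below its rim top, a dish comes off alone.
- dish_3: Bottom dish of the stack, like dish_1; it stays in the dispenser.
- turntable: Blue plastic turntable, fixed base. Origin: centre of its underside on the table, on the turning axis. The round deck is 320 mm across; its flat top lies 22 mm above the table and is bounded by a lip that rises 8 mm above the deck, with its inner face 155 mm from the axis.
- deck_centre (a point): Centre of the deck's top surface, on the turning axis, 22 mm above the table; turns with the deck.
- deck (a joint): Turning angle of the deck in rad, 0 at the start; it turns with slight bearing friction (0.2 N m).
- jar: Glass spice jar with a steel screw lid standing on the deck: 52 mm across, 95 mm high. Origin: centre of its underside, on the deck, 85 to 119 mm from the turning axis.
- bottle: Amber glass vinegar bottle standing on the table between dispenser and turntable: 56 mm across, 200 mm high, narrowing above 124 mm. Origin: centre of its underside.
- chopsticks: Terracotta pot with chopsticks standing beyond one end of the dispenser: 72 mm across, 115 mm high; the chopsticks reach 243 mm above the table within 40 mm of its axis. Origin: centre of its underside.
- rolling_pin: Short beech rolling pin lying on the deck of the turntable: 180 mm long along its own x, 34 mm thick at the middle, tapering to 16 mm at the ends. Origin: middle of its length, on the deck under it.
Things that resemble listed ones, but are neither listed nor needed, are in the scene too. There is more than one size of the jar; the one meant has the size given above.

How it is judged:
By the outcome, as a careful person would: the job done as asked, in the order asked, and still so for the second after the job is handed in, with the robot touching nothing.
It also fails if it takes over 67 s, if anything falls off the work surface, if the arm or the gripper's body presses on something with over 40 N, if the wrist force passes 120 N, or if a joint passes its speed limit or range.

## Working session

There is one attempt and no reset: what is moved stays moved. The work goes in short steps, Python scripts to look and compute and a tool call to move; the robot and the scene stay as the last step left them, time stands still between calls to the robot, and variables do not carry over. Pictures are saved under pics/ and viewed, about 8 in all and at most 12, crops included, and the job is handed in when it is done.

Besides the shell and the picture viewer there is one more tool, called after "Request:" as name([rows], argument=value, ...), one row to a line, values as JSON. jog_arm: Moves the arm, as the interface text tells. Its arguments: {"type":"object","properties":{"deltas":{"type":"array"},"grip_force":{"type":"number"}},"required":["deltas"]}

```bash
mkdir -p pics
cat > h.py <<'E'
import numpy as np, cv2
from workcell import telemetry, eyes, hand_in
def ray(p,uv):
    f=240/np.tan(np.radians(p["fovy"])/2); V=np.array(p["view"])
    d=V[:3,:3].T@np.array([(uv[0]-p["cx"])/f,(uv[1]-p["cy"])/f,1]); c=-V[:3,:3].T@V[:3,3]; return c,d
def onz(p,uv,z):
    c,d=ray(p,uv); return c+d*(z-c[2])/d[2]
def proj(p,X):
    f=240/np.tan(np.radians(p["fovy"])/2); V=np.array(p["view"]); q=V[:3,:3]@np.array(X)+V[:3,3]
    return np.array([p["cx"]+f*q[0]/q[2],p["cy"]+f*q[1]/q[2]])
E
python3 - <<'E'
from h import *
s=telemetry.read_state(); print({k:np.round(v,3).tolist() for k,v in s.items()})
for n in("top","scene"):
    p=eyes.camera(n); cv2.imwrite(f"pics/{n}0.png",p["frame"]); c,d=ray(p,(320,240)); print(n,p["fovy"],np.round(c,3),np.round(d,3))
    for t,z in(("dispenser",0),("dish_1",.1),("turntable",0),("deck_centre",.022),("jar",.022),("bottle",0),("chopsticks",0),("rolling_pin",.022)):
        print(t,[(round(r["p"],2),np.round(r["location"]).tolist(),np.round(onz(p,r["location"],z)[:2],3).tolist()) for r in eyes.landmark_of(p,t)[:4]])
E
```

```text
{'clock': 0.0, 'joint_positions': [-1.304, 0.116, 1.442, -0.0, 1.584, -0.038], 'joint_vel': [-0.002, -0.001, 0.0, 0.0, -0.001, -0.002], 'effort': [0.002, -72.126, -62.261, 0.078, 0.024, -0.0], 'position': [0.202, -0.644, 0.218], 'tcp_rot': [3.131, 1.57, 1.865], 'contact_force': [0.099, 0.317, 0.215], 'ft_torque': [-0.052, 0.028, -0.028], 'grip_width': 0.093}
top 56.198426847739114 [ 0.412 -0.08   1.242] [ 0.081  0.008 -0.997]
dispenser [(0.67, [202.0, 234.0], [0.525, 0.258]), (0.21, [422.0, 259.0], [0.467, -0.351])]
dish_1 [(0.76, [194.0, 232.0], [0.52, 0.251]), (0.5, [199.0, 232.0], [0.52, 0.239]), (0.43, [200.0, 233.0], [0.517, 0.236])]
turntable [(0.86, [380.0, 251.0], [0.486, -0.237]), (0.73, [223.0, 190.0], [0.648, 0.204]), (0.61, [289.0, 269.0], [0.431, 0.015])]
deck_centre [(0.84, [380.0, 252.0], [0.481, -0.235])]
jar [(0.69, [420.0, 262.0], [0.457, -0.343]), (0.68, [473.0, 298.0], [0.364, -0.483]), (0.46, [464.0, 257.0], [0.473, -0.46])]
bottle [(0.73, [290.0, 269.0], [0.432, 0.012])]
chopsticks [(0.78, [222.0, 192.0], [0.642, 0.207])]
rolling_pin [(0.83, [353.0, 247.0], [0.493, -0.159])]
scene 44.19985222009228 [0.973 0.554 1.077] [-0.363 -0.493 -0.791]
dispenser [(0.92, [418.0, 372.0], [0.513, 0.261]), (0.16, [288.0, 212.0], [0.49, -0.231])]
dish_1 [(0.71, [419.0, 366.0], [0.547, 0.28]), (0.59, [418.0, 362.0], [0.542, 0.273])]
turntable [(0.79, [288.0, 210.0], [0.487, -0.236])]
deck_centre [(0.88, [291.0, 207.0], [0.487, -0.224]), (0.7, [415.0, 376.0], [0.532, 0.269]), (0.4, [371.0, 267.0], [0.442, 0.021])]
jar [(0.89, [238.0, 154.0], [0.497, -0.447]), (0.75, [273.0, 174.0], [0.464, -0.338]), (0.64, [277.0, 132.0], [0.371, -0.459]), (0.34, [372.0, 269.0], [0.443, 0.026])]
bottle [(0.84, [371.0, 269.0], [0.434, 0.014]), (0.45, [417.0, 361.0], [0.499, 0.242])]
chopsticks [(0.61, [346.0, 389.0], [0.65, 0.205])]
rolling_pin [(0.56, [308.0, 226.0], [0.488, -0.154])]
```

View pics/top0.png

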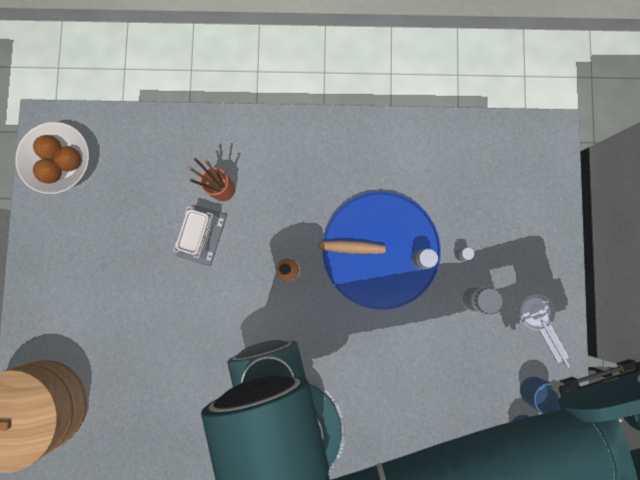

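View pics/scene0.png

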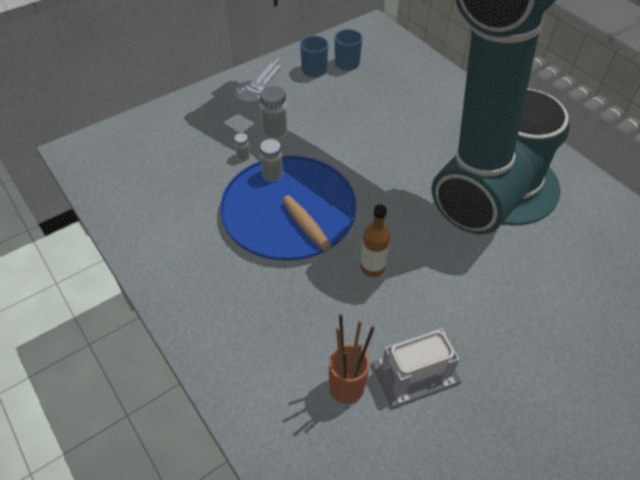

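The deck, jar (on the deck, about (420,260) in the top picture), pin, bottle, dispenser and chopsticks all match the networks. The jars off the deck, at (467,254) and (487,300), are look-alikes. Next I need the orientations.

Run:
```python
from h import *
from scipy.spatial.transform import Rotation as R
s=telemetry.read_state(); print("tool axes\n",R.from_euler("xyz",s["tcp_rot"]).as_matrix().round(3))
p=eyes.camera("top")
for t,z in(("dish_1",.111),("rolling_pin",.039),("deck_centre",.022),("dispenser",.05)):
    for r in eyes.regions_of(p,t)[:1]:
        v,u=np.nonzero(r["region"]); W=np.array([onz(p,(a,b),z)[:2] for a,b in zip(u,v)])
        (c,wh,a)=cv2.minAreaRect((W*1000).astype(np.float32)); print(t,round(r["p"],2),r["rect"],"c",np.round(c),"wh",np.round(wh),"ang",round(a,1),"mean",W.mean(0).round(3))
        if t=="rolling_pin":
            q=W[[W[:,1].argmin(),W[:,1].argmax()]]; print(q.round(3))
```

```text
tool axes
 [[ 0.     0.954  0.3  ]
 [-0.     0.3   -0.954]
 [-1.    -0.     0.   ]]
dish_1 0.71 [175.2, 209.6, 206.9, 254.6] c [519. 254.] wh [ 61. 108.] ang 74.0 mean [0.519 0.253]
rolling_pin 0.79 [318.5, 242.7, 386.4, 255.4] c [ 492. -156.] wh [ 35. 177.] ang 1.1 mean [ 0.492 -0.156]
[[ 0.484 -0.244]
 [ 0.502 -0.067]]
deck_centre 0.96 [324.0, 193.3, 441.0, 312.0] c [ 485. -237.] wh [323. 318.] ang 1.0 mean [ 0.487 -0.237]
dispenser 0.81 [173.4, 204.8, 227.1, 262.7] c [518. 251.] wh [108. 145.] ang 74.5 mean [0.51  0.232]
```

Request:
jog_arm([
  [-1, [17.4, 27.5, 9], 5],
  [-1, [17.4, 27.5, 9], 5],
  [-1, [17.4, 27.5, 9], 5],
  [-1, [17.4, 27.5, 9], 5],
  [-1, [17.4, 27.5, 9], 5],
  [-1, [17.4, 27.5, 9], 5],
  [-1, [17.4, 27.5, 9], 5],
  [-1, [17.4, 27.5, 9], 5],
  [-1, [17.4, 27.5, 9], 5],
  [-1, [17.4, 27.5, 9], 5],
  [-1, [17.4, 27.5, 9], 5],
  [-1, [17.4, 27.5, 9], 5],
  [-1, [17.4, 27.5, 9], 5],
  [-1, [17.4, 27.5, 9], 5],
  [-1, [17.4, 27.5, 9], 5],
  [-1, [17.4, 27.5, 9], 5],
], grip_force=15)

```text
clock: 2.48
position: [0.4815, -0.2023, 0.3633]
tcp_rot: [-0.604, 1.57, -0.47]
contact_force: [0.0, -0.0, 0.6]
grip_width: 0.093
```

Request:
jog_arm([
  [-1, [3, 35, 0], 5.1],
  [-1, [3, 35, 0], 5.1],
  [-1, [3, 35, 0], 5.1],
  [-1, [3, 35, 0], 5.1],
  [-1, [3, 35, 0], 5.1],
  [-1, [3, 35, 0], 5.1],
  [-1, [3, 35, 0], 5.1],
  [-1, [3, 35, 0], 5.1],
  [-1, [3, 35, 0], 5.1],
  [-1, [3, 35, 0], 5.1],
  [-1, [3, 35, 0], 5.1],
  [-1, [3, 35, 0], 5.1],
  [-1, [3, 35, -10], 5.1],
  [-1, [0, 0, -20], 0],
  [-1, [0, 0, -20], 0],
  [-1, [0, 0, 0], 0],
  [-1, [0, 0, 0], 0],
])

```text
clock: 3.9
position: [0.5197, 0.251, 0.3124]
tcp_rot: [2.264, 1.569, -2.731]
contact_force: [0.6, -0.7, 0.4]
grip_width: 0.0929
```

```bash
cat > w.py <<'E'
from h import *
from scipy.spatial.transform import Rotation as R
import sys
s=telemetry.read_state(); M=R.from_euler("xyz",s["tcp_rot"]).as_matrix(); print(s["clock"],np.round(s["position"],4),"jaw",np.degrees(np.arctan2(M[1,2],M[0,2])).round(1),np.round(s["joint_positions"],2),np.round(s["contact_force"],1))
for n,t in(("wrist","dish_1"),("scene","dish_1"),("top","dish_1")):
    p=eyes.camera(n); cv2.imwrite(f"pics/{n}{sys.argv[1]}.png",p["frame"])
    for r in eyes.regions_of(p,t)[:2]:
        m=r["region"].astype(np.uint8); C=max(cv2.findContours(m,0,2)[0],key=len)[:,0]
        for z in (.111,):
            W=np.array([onz(p,c,z)[:2] for c in C]); c,wh,a=cv2.minAreaRect((W*1000).astype(np.float32)); print(n,round(r["p"],2),r["rect"],"c",np.round(c,1),np.round(wh,1),round(a,1))
E
python3 w.py 1
```

```text
3.9 [0.5197 0.251  0.3124] jaw 73.8 [ 0.41 -0.11  1.51 -0.    1.73 -0.88] [ 0.6 -0.7  0.4]
wrist 0.89 [301.4, 157.4, 361.7, 256.0] c [518.7 259.1] [ 58.9 106.4] 74.3
scene 0.96 [391.9, 329.7, 454.2, 372.4] c [528.2 266.1] [ 60.8 109.3] 74.6
scene 0.78 [390.2, 355.2, 447.5, 378.8] c [539.5 296.9] [ 5.3 70.6] 73.4
top 0.72 [179.0, 215.6, 208.0, 252.2] c [512.6 240.7] [ 47.8 111.5] 59.9
top 0.7 [413.0, 250.9, 439.0, 266.5] c [ 462.5 -334. ] [47.7 63.3] 1.1
```

View pics/wrist1.png

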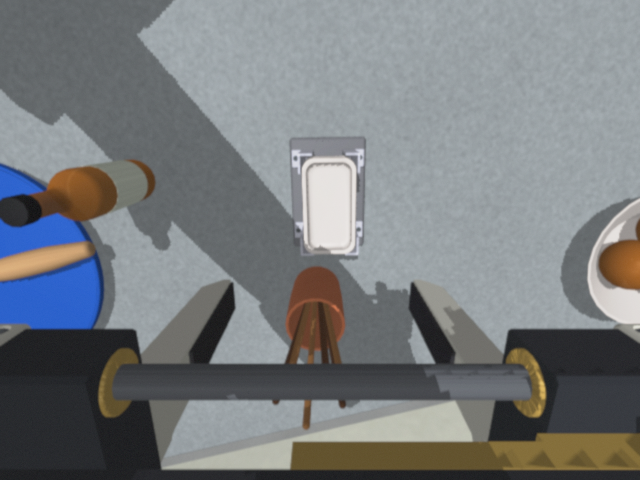

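Run:
```python
# dish centre & rim height from consistent scene + initial top, wrist: triangulate region centres
from h import *
from scipy.optimize import least_squares
A=[]
for n in("wrist","scene"):
    p=eyes.camera(n); r=eyes.regions_of(p,"dish_1")[0]
    C=max(cv2.findContours(r["region"].astype(np.uint8),0,2)[0],key=len)[:,0]; A.append((p,C)); c,d=ray(p,(p["cx"],p["cy"])); print(n,c.round(3),d.round(2))
for z in np.arange(.095,.135,.005):
    o=[]
    for p,C in A:
        c,wh,a=cv2.minAreaRect(np.float32([onz(p,q,z)[:2]*1000 for q in C])); o.append((np.round(c,1),np.round(wh,1),round(a,1)))
    print(round(z,3),o)
```

```text
wrist [0.439 0.274 0.48 ] [ 0.29 -0.08 -0.95]
scene [0.973 0.554 1.077] [-0.37 -0.49 -0.79]
0.095 [(array([521. , 257.9]), array([ 62.3, 110.8]), 73.8), (array([520., 261.]), array([ 62.5, 111.4]), 74.2)]
0.1 [(array([519.9, 258.1]), array([ 61.4, 109.3]), 73.8), (array([522.3, 262.5]), array([ 62.2, 110.8]), 74.2)]
0.105 [(array([518.8, 258.3]), array([ 60.6, 107.9]), 73.8), (array([524.6, 263.9]), array([ 61.9, 110.3]), 74.2)]
0.11 [(array([517.8, 258.5]), array([ 59.8, 106.5]), 73.8), (array([526.9, 265.4]), array([ 61.6, 109.7]), 74.2)]
0.115 [(array([516.7, 258.7]), array([ 59., 105.]), 73.8), (array([529.2, 266.9]), array([ 61.2, 109.1]), 74.2)]
0.12 [(array([515.7, 258.9]), array([ 58.2, 103.6]), 73.8), (array([531.5, 268.4]), array([ 60.9, 108.6]), 74.2)]
0.125 [(array([514.6, 259.2]), array([ 57.4, 102.1]), 73.8), (array([533.8, 269.9]), array([ 60.6, 108. ]), 74.2)]
0.13 [(array([513.5, 259.4]), array([ 56.6, 100.7]), 73.8), (array([536.1, 271.4]), array([ 60.3, 107.4]), 74.2)]
0.135 [(array([512.5, 259.6]), array([55.8, 99.3]), 73.8), (array([538.4, 272.9]), array([ 60. , 106.9]), 74.2)]
```

Wrist picture: the dish rim spans about columns 302–361 and rows 157–256, square to the jaws. The fingers are clear of it and the chopsticks lie beyond the far end. I'll centre and descend for a closer height measurement.

Request:
jog_arm([
  [-1, [0, 7, -20], 0],
  [-1, [0, 0, -30], 0],
  [-1, [0, 0, -30], 0],
  [-1, [0, 0, -30], 0],
  [-1, [0, 0, -22], 0],
  [-1, [0, 0, -10], 0],
  [-1, [0, 0, 0], 0],
  [-1, [0, 0, 0], 0],
])

```text
clock: 5.07
position: [0.5202, 0.2582, 0.1716]
tcp_rot: [-0.884, 1.57, 0.404]
contact_force: [-0.2, -0.0, 0.8]
grip_width: 0.0928
```

```bash
cat > z.py <<'E'
from h import *
from scipy.optimize import least_squares
import sys
s=telemetry.read_state(); print(s["clock"],np.round(s["position"],4))
p=eyes.camera("wrist"); cv2.imwrite(f"pics/w{sys.argv[1]}.png",p["frame"]); r=eyes.regions_of(p,"dish_1")[0]; print(r["rect"],r["p"])
C=max(cv2.findContours(r["region"].astype(np.uint8),0,2)[0],key=len)[:,0]
for z in np.arange(.085,.125,.005):
    c,wh,a=cv2.minAreaRect(np.float32([onz(p,q,z)[:2]*1000 for q in C])); print(round(z,3),np.round(c,1),np.round(wh,1),round(a,1))
E
python3 z.py 2
```

```text
5.0667 [0.5202 0.2582 0.1716]
[281.3, 174.5, 365.8, 317.9] 0.8
0.085 [525.5 257.5] [ 63.2 116.3] 74.5
0.09 [523.8 258. ] [ 62. 114.] 74.5
0.095 [522.1 258.5] [ 60.7 111.7] 74.5
0.1 [520.4 259. ] [ 59.5 109.4] 74.5
0.105 [518.7 259.4] [ 58.2 107.1] 74.5
0.11 [517.  259.9] [ 57.  104.8] 74.5
0.115 [515.3 260.4] [ 55.7 102.5] 74.5
0.12 [513.6 260.9] [ 54.5 100.2] 74.5
```

View pics/w2.png

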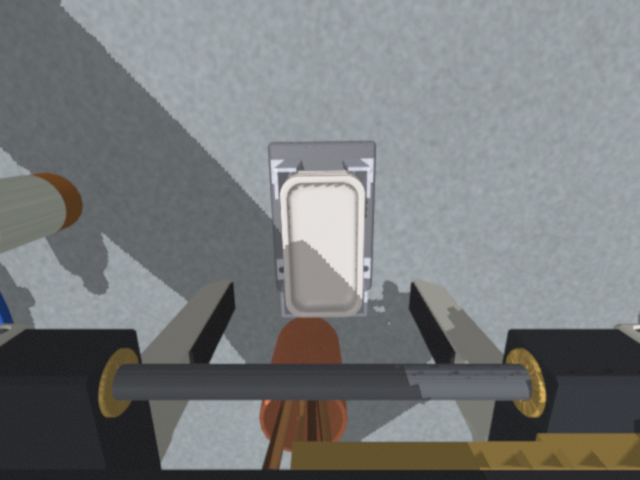

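Rim is at about z = 0.099, centre (0.5205, 0.259), consistent with lift near 0. Descending to TCP z = 0.091 and gripping.

Request:
jog_arm([
  [-1, [0.4, 0.6, -20], 0.5],
  [-1, [0, 0, -25], 0],
  [-1, [0, 0, -20], 0],
  [-1, [0, 0, -10], 0],
  [-1, [0, 0, -5.5], 0],
  [-1, [0, 0, 0], 0],
  [-1, [0, 0, 0], 0],
  [0.5, [0, 0, 0], 0],
  [0.5, [0, 0, 0], 0],
  [0.5, [0, 0, 0], 0],
  [0.5, [0, 0, 0], 0],
  [0.5, [0, 0, 0], 0],
  [0.5, [0, 0, 0], 0],
], grip_force=12)

```text
clock: 6.25
position: [0.5204, 0.2588, 0.0903]
tcp_rot: [-0.682, 1.571, 0.614]
contact_force: [-0.1, 1.4, -0.2]
grip_width: 0.0603
```

Request:
jog_arm([
  [0.5, [0, 0, 4], 0],
  [0.5, [0, 0, 8], 0],
  [0.5, [0, 0, 12], 0],
  [0.5, [0, 0, 15], 0],
  [0.5, [0, 0, 20], 0],
  [0.5, [0, 0, 20], 0],
  [0.5, [0, 0, 10], 0],
  [0.5, [0, 0, 0], 0],
  [0.5, [0, 0, 0], 0],
])

```text
clock: 7.0
position: [0.5204, 0.2587, 0.1794]
tcp_rot: [-0.965, 1.57, 0.331]
contact_force: [-0.1, 0.1, -2.0]
grip_width: 0.0596
```

Run:
```python
from h import *
s=telemetry.read_state(); print(np.round(s["contact_force"],2),s["position"])
p=eyes.camera("scene"); f=p["frame"]
for r in eyes.regions_of(p,"dish_1"): print(r["p"],r["rect"])
q=eyes.camera("wrist")["frame"]
a=cv2.resize(f[260:420,320:500],(540,480)); cv2.imwrite("pics/l1.png",np.hstack([a,q[200:440,180:440].repeat(2,0)[:, :]]))
```

```text
[-0.1   0.13 -1.99] [0.52044456 0.25873523 0.17942196]
0.75 [397.3, 304.7, 455.6, 352.8]
0.68 [391.2, 347.3, 454.1, 374.5]
0.66 [259.2, 141.5, 283.9, 180.3]
0.55 [390.0, 355.8, 447.2, 379.6]
```

View pics/l1.png

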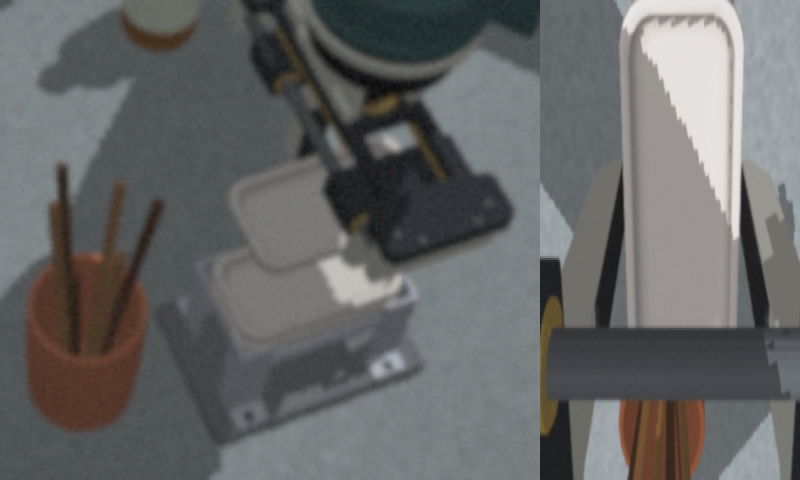

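The crop shows one dish hanging in the gripper and the next dish risen to the top of the dispenser. The force looks high for one dish, so I'll re-read it at rest.

Request:
jog_arm([
  [0.5, [0, 0, 0], 0],
  [0.5, [0, 0, 0], 0],
  [0.5, [0, 0, 0], 0],
])

```text
clock: 7.4
position: [0.5202, 0.2587, 0.1786]
tcp_rot: [2.299, 1.57, -2.688]
contact_force: [0.3, -0.8, -1.3]
grip_width: 0.0601
```

Run:
```python
from h import *
for n in range(3): p=eyes.camera("scene"); print(np.round(telemetry.read_state()["contact_force"],2))
r=[x for x in eyes.regions_of(p,"dish_1")]
for x in r:
    C=max(cv2.findContours(x["region"].astype(np.uint8),0,2)[0],key=len)[:,0]
    for z in (.09,.1,.11):
        c,wh,a=cv2.minAreaRect(np.float32([onz(p,q,z)[:2]*1000 for q in C])); print(x["rect"],z,np.round(c,1),np.round(wh,1),round(a,1))
```

```text
[ 0.18  0.77 -0.93]
[ 0.39  0.66 -0.97]
[ 0.26 -0.22 -0.77]
[389.0, 344.7, 455.4, 376.2] 0.09 [521.2 259.2] [ 63.4 108.3] 74.5
[389.0, 344.7, 455.4, 376.2] 0.1 [525.8 262.2] [ 62.8 107.2] 74.5
[389.0, 344.7, 455.4, 376.2] 0.11 [530.4 265.2] [ 62.1 106.1] 74.5
[397.4, 304.5, 452.9, 352.2] 0.09 [499.9 222.4] [70.4 68. ] 72.9
[397.4, 304.5, 452.9, 352.2] 0.1 [504.7 225.8] [69.7 67.3] 72.9
[397.4, 304.5, 452.9, 352.2] 0.11 [509.5 229.1] [69.  66.6] 72.9
[390.9, 355.1, 448.6, 377.6] 0.09 [529.4 292.5] [ 6.6 75.6] 75.4
[390.9, 355.1, 448.6, 377.6] 0.1 [533.9 295.2] [ 6.5 74.8] 75.4
[390.9, 355.1, 448.6, 377.6] 0.11 [538.4 297.8] [ 6.5 74.1] 75.4
[372.4, 345.3, 460.3, 403.7] 0.09 [546.6 277.2] [111.3 154.1] 73.1
[372.4, 345.3, 460.3, 403.7] 0.1 [550.9 280. ] [110.2 152.5] 73.1
[372.4, 345.3, 460.3, 403.7] 0.11 [555.2 282.8] [109.1 151. ] 73.1
```

One dish (about 0.9 N). Raise and carry over the far side of the deck.

Request:
jog_arm([
  [0.5, [0, 0, 20], 0],
  [0.5, [0, 0, 35], 0],
  [0.5, [0, 0, 35], 0],
  [0.5, [2, -20, 10], -2],
  [0.5, [3.6, -32, 0], -4.8],
  [0.5, [3.6, -32, 0], -4.8],
  [0.5, [3.6, -32, 0], -4.8],
  [0.5, [3.6, -32, 0], -4.8],
  [0.5, [3.6, -32, 0], -4.8],
  [0.5, [3.6, -32, 0], -4.8],
  [0.5, [3.6, -32, 0], -4.8],
  [0.5, [3.6, -32, 0], -4.8],
  [0.5, [3.6, -32, 0], -4.8],
  [0.5, [3.6, -32, 0], -4.8],
  [0.5, [3.6, -32, 0], -4.8],
  [0.5, [3.6, -32, 0], -4.8],
  [0.5, [3.6, -32, 0], -4.8],
  [0.5, [3.6, -32, 0], -4.8],
  [0.5, [3.6, -31, 0], -5],
])

```text
clock: 9.18
position: [0.5762, -0.2421, 0.2792]
tcp_rot: [-0.428, 1.571, -0.432]
contact_force: [0.3, -0.6, -1.1]
grip_width: 0.06
```

Request:
jog_arm([
  [0.5, [0, 0, 0], 0],
  [0.5, [0, 0, -15], 0],
  [0.5, [0, 0, -35], 0],
  [0.5, [0, 0, -35], 0],
  [0.5, [0, 0, -35], 0],
  [0.5, [0, 0, -30], 0],
  [0.5, [0, 0, -15], 0],
  [0.5, [0, 0, 0], 0],
  [0.5, [0, 0, 0], 0],
])

```text
clock: 9.93
position: [0.5764, -0.2397, 0.1145]
tcp_rot: [2.319, 1.571, 2.321]
contact_force: [1.1, 0.2, 0.2]
grip_width: 0.0599
```

```bash
python3 w.py 3 | head -1
python3 - <<'E'
from h import *
for n in("scene","top"):
    p=eyes.camera(n)
    for t,z in(("deck_centre",.022),("jar",.022),("rolling_pin",.022)):
        print(n,t,[(round(r["p"],2),np.round(onz(p,r["location"],z)[:2],3).tolist()) for r in eyes.landmark_of(p,t)[:3]])
E
```

```text
9.9333 [ 0.5764 -0.2397  0.1145] jaw 0.1 [-0.43  0.05  1.68  0.    1.41 -0.44] [1.1 0.2 0.2]
scene deck_centre [(0.94, [0.492, -0.238])]
scene jar [(0.68, [0.471, -0.335]), (0.66, [0.369, -0.461])]
scene rolling_pin [(0.9, [0.487, -0.161])]
top deck_centre []
top jar [(0.62, [0.358, -0.486]), (0.6, [0.464, -0.342]), (0.5, [0.478, -0.461])]
top rolling_pin [(0.76, [0.494, -0.147])]
```

View pics/wrist3.png

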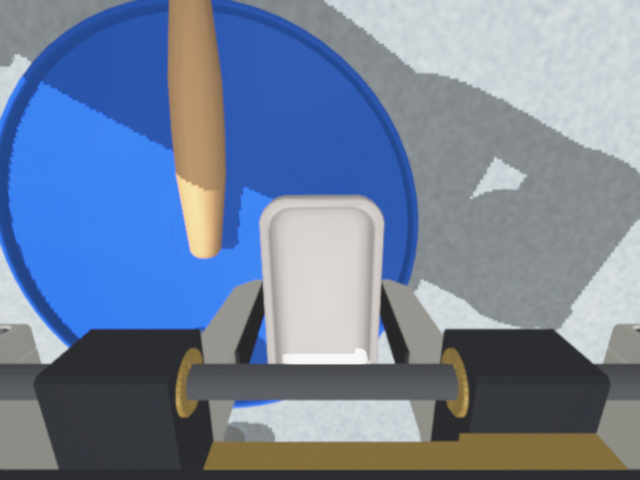

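The dish is held level over the deck's far side, clear of the pin (column ~225) and inside the lip (column ~410). Lowering.

Request:
jog_arm([
  [0.5, [0, 0, -15], 0],
  [0.5, [0, 0, -25], 0],
  [0.5, [0, 0, -20], 0],
  [0.5, [0, 0, -9], 0],
  [0.5, [0, 0, -3], 0],
  [0.5, [0, 0, -1], 0],
  [0.5, [0, 0, 0], 0],
  [0.5, [0, 0, 0], 0],
  [0.5, [0, 0, 0], 0],
])

```text
clock: 11.38
position: [0.5769, -0.2405, 0.0423]
tcp_rot: [-0.432, 1.569, -0.431]
contact_force: [0.4, 0.5, -0.7]
grip_width: 0.0598
```

Request:
jog_arm([
  [0.5, [0, 0, -1], 0],
  [0.5, [0, 0, 0], 0],
  [0.5, [0, 0, 0], 0],
  [0.5, [0, 0, 0], 0],
])

```text
clock: 11.72
position: [0.5764, -0.2403, 0.0403]
tcp_rot: [-0.327, 1.571, -0.326]
contact_force: [-0.5, -0.3, -0.9]
grip_width: 0.0602
```

Request:
jog_arm([
  [0.5, [0, 0, -1], 0],
  [0.5, [0, 0, 0], 0],
  [0.5, [0, 0, 0], 0],
  [0.5, [0, 0, 0], 0],
])

```text
clock: 12.05
position: [0.5764, -0.2403, 0.0391]
tcp_rot: [-3.072, 1.571, -3.07]
contact_force: [0.1, 0.3, -0.3]
grip_width: 0.0598
```

Request:
jog_arm([
  [0.5, [0, 0, -1], 0],
  [0.5, [0, 0, 0], 0],
  [0.5, [0, 0, 0], 0],
  [0.5, [0, 0, 0], 0],
])

```text
clock: 12.38
position: [0.5763, -0.2403, 0.0381]
tcp_rot: [2.429, 1.571, 2.43]
contact_force: [1.1, -0.9, -0.8]
grip_width: 0.0601
```

Request:
jog_arm([
  [0.5, [0, 0, -0.7], 0],
  [0.5, [0, 0, 0], 0],
  [0.5, [0, 0, 0], 0],
  [0.5, [0, 0, 0], 0],
])

```text
clock: 12.72
position: [0.5764, -0.2403, 0.0378]
tcp_rot: [-0.529, 1.571, -0.528]
contact_force: [-1.1, 0.5, 5.7]
grip_width: 0.0593
```

Contact at TCP z = 0.0378. Open slightly and withdraw.

Request:
jog_arm([
  [-0.52, [0, 0, 0], 0],
  [-0.52, [0, 0, 0], 0],
  [-0.52, [0, 0, 0], 0],
  [-0.52, [0, 0, 0], 0],
  [-0.52, [0, 0, 3], 0],
  [-0.52, [0, 0, 8], 0],
  [-0.52, [0, 0, 15], 0],
  [-0.52, [0, 0, 30], 0],
  [-0.52, [0, 0, 35], 0],
  [-0.52, [0, 0, 40], 0],
  [-0.52, [0, 0, 40], 0],
  [-0.52, [0, 0, 40], 0],
  [-0.52, [0, 0, 35], 0],
])

```text
clock: 13.8
position: [0.576, -0.2401, 0.2883]
tcp_rot: [-0.432, 1.568, -0.431]
contact_force: [0.0, -1.2, -0.2]
grip_width: 0.0709
```

Request:
jog_arm([
  [-1, [-3.6, 31, 0], 4.8],
  [-1, [-3.6, 32, 0], 4.8],
  [-1, [-3.6, 32, 0], 4.8],
  [-1, [-3.6, 32, 0], 4.8],
  [-1, [-3.6, 32, 0], 4.8],
  [-1, [-3.6, 32, 0], 4.8],
  [-1, [-3.6, 32, 0], 4.8],
  [-1, [-3.6, 32, 0], 4.8],
  [-1, [-3.6, 32, 0], 4.8],
  [-1, [-3.6, 32, 0], 4.8],
  [-1, [-3.6, 32, 0], 4.8],
  [-1, [-3.6, 32, 0], 4.8],
  [-1, [-3.6, 32, 0], 4.8],
  [-1, [-3.6, 32, 0], 4.8],
  [-1, [-3.6, 32, 0], 4.8],
  [-1, [-2, 20, -20], 2],
  [-1, [0, 0, -36], 0],
  [-1, [0, 0, -36], 0],
  [-1, [0, 0, -20], 0],
  [-1, [0, 0, 0], 0],
])

```text
clock: 15.47
position: [0.5188, 0.2582, 0.1681]
tcp_rot: [2.274, 1.566, -2.716]
contact_force: [0.1, -1.1, -0.3]
grip_width: 0.0929
```

```bash
python3 w.py 4|head -1; python3 z.py 5
python3 - <<'E'
from h import *
p=eyes.camera("top"); cv2.imwrite("pics/top5.png",p["frame"])
for t,z in(("dish_1",.046),("deck_centre",.022),("jar",.022),("rolling_pin",.022)):
    print(t,[(round(r["p"],2),np.round(onz(p,r["location"],.022)[:2],3).tolist()) for r in eyes.landmark_of(p,t)[:4]])
cv2.imwrite("pics/c5.png",np.hstack([cv2.resize(p["frame"][170:330,300:480],(400,356)),cv2.resize(cv2.imread("pics/w5.png")[130:380,180:460],(399,356))]))
E
```

```text
15.4667 [0.5188 0.2582 0.1681] jaw 74.1 [ 0.42 -0.07  1.71 -0.    1.5  -0.88] [ 0.1 -1.1 -0.3]
15.7667 [0.5211 0.2589 0.1739]
[277.1, 171.6, 360.8, 312.2] 0.82
0.085 [524.1 257. ] [ 63.6 116.1] 74.7
0.09 [522.5 257.5] [ 62.4 113.9] 74.7
0.095 [520.8 257.9] [ 61.1 111.6] 74.7
0.1 [519.2 258.4] [ 59.9 109.3] 74.7
0.105 [517.5 258.9] [ 58.6 107. ] 74.7
0.11 [515.8 259.4] [ 57.4 104.8] 74.7
0.115 [514.2 259.9] [ 56.2 102.5] 74.7
0.12 [512.5 260.4] [ 54.9 100.2] 74.7
dish_1 [(0.76, [0.572, -0.238])]
deck_centre [(0.78, [0.488, -0.237])]
jar [(0.94, [0.357, -0.485]), (0.85, [0.466, -0.345]), (0.5, [0.474, -0.449]), (0.25, [0.486, -0.23])]
rolling_pin [(0.81, [0.486, -0.154])]
```

View pics/c5.png

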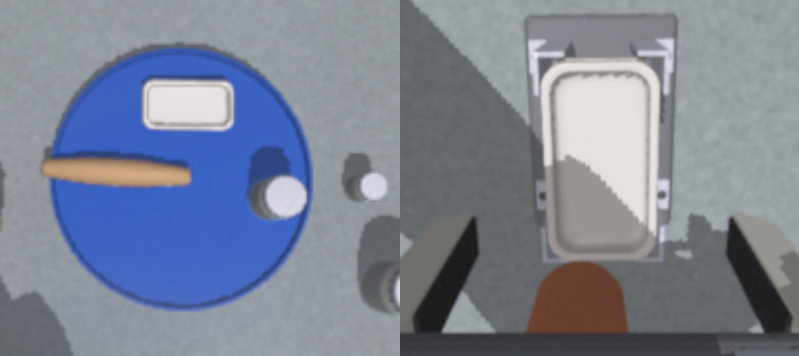

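Dish 1 lies flat on the deck, clear of the pin, jar and lip. Dish 2 has risen to the same height, so I'll grasp it the same way.

Request:
jog_arm([
  [-1, [-1, -0.3, -20], 0.2],
  [-1, [0, 0, -28], 0],
  [-1, [0, 0, -20], 0],
  [-1, [0, 0, -10], 0],
  [-1, [0, 0, -5], 0],
  [-1, [0, 0, 0], 0],
  [-1, [0, 0, 0], 0],
  [0.5, [0, 0, 0], 0],
  [0.5, [0, 0, 0], 0],
  [0.5, [0, 0, 0], 0],
  [0.5, [0, 0, 0], 0],
  [0.5, [0, 0, 0], 0],
  [0.5, [0, 0, 0], 0],
])

```text
clock: 17.2
position: [0.5194, 0.2584, 0.0886]
tcp_rot: [-0.612, 1.571, 0.684]
contact_force: [-0.7, -0.4, 0.3]
grip_width: 0.0595
```

Request:
jog_arm([
  [0.5, [0, 0, 4], 0],
  [0.5, [0, 0, 8], 0],
  [0.5, [0, 0, 12], 0],
  [0.5, [0, 0, 15], 0],
  [0.5, [0, 0, 20], 0],
  [0.5, [0, 0, 20], 0],
  [0.5, [0, 0, 10], 0],
  [0.5, [0, 0, 0], 0],
  [0.5, [0, 0, 0], 0],
  [0.5, [0, 0, 0], 0],
  [0.5, [0, 0, 0], 0],
])

```text
clock: 18.12
position: [0.5189, 0.2582, 0.1761]
tcp_rot: [2.266, 1.569, -2.721]
contact_force: [0.3, 0.5, -1.0]
grip_width: 0.0599
```

Run:
```python
from h import *
for n in range(3): p=eyes.camera("scene"); print(np.round(telemetry.read_state()["contact_force"],2))
print(telemetry.read_state()["position"])
for x in eyes.regions_of(p,"dish_1")[:4]: print(round(x["p"],2),x["rect"])
cv2.imwrite("pics/l2.png",cv2.resize(p["frame"][260:420,320:500],(540,480)))
```

```text
[ 0.27 -0.2  -0.27]
[-0.38  0.69 -0.28]
[ 0.   -0.36 -0.45]
[0.51914116 0.25832155 0.17662189]
0.96 [397.2, 305.1, 452.4, 353.5]
0.93 [390.7, 343.4, 454.0, 376.4]
0.59 [234.0, 196.2, 277.4, 236.7]
```

View pics/l2.png

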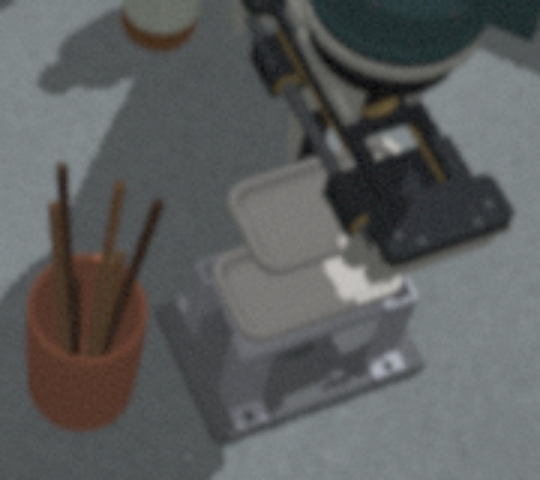

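One dish in hand, and the third has risen to the top. Carrying to the near side of the deck.

Request:
jog_arm([
  [0.5, [0, 0, 20], 0],
  [0.5, [0, 0, 35], 0],
  [0.5, [0, 0, 35], 0],
  [0.5, [-3.2, -15, 12], -2.2],
  [0.5, [-7.6, -31, 0], -4.8],
  [0.5, [-7.6, -31, 0], -4.8],
  [0.5, [-7.6, -31, 0], -4.8],
  [0.5, [-7.6, -31, 0], -4.8],
  [0.5, [-7.6, -31, 0], -4.8],
  [0.5, [-7.6, -31, 0], -4.8],
  [0.5, [-7.6, -31, 0], -4.8],
  [0.5, [-7.6, -31, 0], -4.8],
  [0.5, [-7.6, -31, 0], -4.8],
  [0.5, [-7.6, -31, 0], -4.8],
  [0.5, [-7.6, -31, 0], -4.8],
  [0.5, [-7.6, -31, 0], -4.8],
  [0.5, [-7.6, -31, 0], -4.8],
  [0.5, [-7.6, -31, 0], -4.8],
  [0.5, [-7.6, -31, 0], -4.8],
  [0.5, [0, 0, 0], 0],
])

```text
clock: 19.98
position: [0.4005, -0.2255, 0.2787]
tcp_rot: [-2.591, 1.569, -2.599]
contact_force: [0.3, -0.2, -1.5]
grip_width: 0.0598
```

Request:
jog_arm([
  [0.5, [0, 0, 0], 0],
  [0.5, [0, 0, -15], 0],
  [0.5, [0, 0, -35], 0],
  [0.5, [0, 0, -35], 0],
  [0.5, [0, 0, -35], 0],
  [0.5, [0, 0, -30], 0],
  [0.5, [0, 0, -15], 0],
  [0.5, [0, 0, 0], 0],
  [0.5, [0, 0, 0], 0],
  [0.5, [0, 0, 0], 0],
])

```text
clock: 20.82
position: [0.4027, -0.2212, 0.1155]
tcp_rot: [-0.513, 1.569, -0.51]
contact_force: [-0.4, -0.2, -0.0]
grip_width: 0.0601
```

```bash
python3 w.py 6 | head -1
```

```text
20.8167 [ 0.4027 -0.2212  0.1155] jaw 0.1 [-0.56 -0.33  2.02  0.    1.45 -0.56] [-0.4 -0.2 -0. ]
```

View pics/wrist6.png

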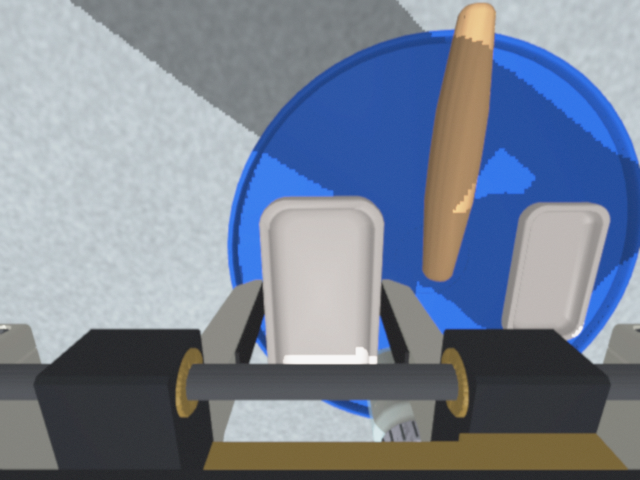

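Dish 2 hangs over the near side, inside the lip (column ~235) and clear of the pin (column ~425). The jar shows at (395,420), beyond the gripper. Lowering.

Request:
jog_arm([
  [0.5, [0, 0, -15], 0],
  [0.5, [0, 0, -25], 0],
  [0.5, [0, 0, -21], 0],
  [0.5, [0, 0, -10], 0],
  [0.5, [0, 0, -4], 0],
  [0.5, [0, 0, -1], 0],
  [0.5, [0, 0, 0], 0],
  [0.5, [0, 0, 0], 0],
  [0.5, [0, 0, 0], 0],
])

```text
clock: 21.87
position: [0.4026, -0.2219, 0.0395]
tcp_rot: [-0.554, 1.569, -0.553]
contact_force: [0.6, 0.7, -0.3]
grip_width: 0.0601
```

Request:
jog_arm([
  [0.5, [0, 0, -1], 0],
  [0.5, [0, 0, 0], 0],
  [0.5, [0, 0, 0], 0],
  [0.5, [0, 0, 0], 0],
])

```text
clock: 22.2
position: [0.4024, -0.2217, 0.0379]
tcp_rot: [-0.599, 1.57, -0.598]
contact_force: [-0.2, -0.9, 2.5]
grip_width: 0.0599
```

Request:
jog_arm([
  [0.5, [0, 0, -0.5], 0],
  [0.5, [0, 0, 0], 0],
  [0.5, [0, 0, 0], 0],
  [0.5, [0, 0, 0], 0],
])

```text
clock: 22.53
position: [0.4025, -0.2218, 0.0377]
tcp_rot: [-0.622, 1.57, -0.621]
contact_force: [-2.1, 2.0, 8.5]
grip_width: 0.0597
```

Firm contact, so release and withdraw.

Request:
jog_arm([
  [-0.5, [0, 0, 0], 0],
  [-0.5, [0, 0, 0], 0],
  [-0.5, [0, 0, 0], 0],
  [-0.5, [0, 0, 0], 0],
  [-0.5, [0, 0, 3], 0],
  [-0.5, [0, 0, 8], 0],
  [-0.5, [0, 0, 15], 0],
  [-0.5, [0, 0, 30], 0],
  [-0.5, [0, 0, 35], 0],
  [-0.5, [0, 0, 40], 0],
  [-0.5, [0, 0, 40], 0],
  [-0.5, [0, 0, 40], 0],
  [-0.5, [0, 0, 35], 0],
  [-0.5, [0, 20, 20], 0],
  [-0.5, [0, 30, 0], 0],
  [-0.5, [0, 35, 0], 0],
  [-0.5, [0, 35, 0], 0],
  [-0.5, [0, 35, 0], 0],
  [-0.5, [0, 20, 0], 0],
  [-0.5, [0, 0, 0], 0],
])

```text
clock: 24.2
position: [0.4018, -0.0437, 0.304]
tcp_rot: [0.275, 1.569, 0.28]
contact_force: [-0.0, -0.3, -0.6]
grip_width: 0.0696
```

Run:
```python
from h import *
T=eyes.camera("top"); S=eyes.camera("scene")
for n,p in(("top",T),("scene",S)):
    for t,z in(("dish_1",.022),("deck_centre",.022),("jar",.022),("rolling_pin",.022)):
        print(n,t,[(round(r["p"],2),np.round(onz(p,r["location"],z)[:2],3).tolist()) for r in eyes.landmark_of(p,t)[:3]])
print([(round(r["p"],2),r["rect"]) for r in eyes.regions_of(S,"dish_1")])
a=cv2.resize(T["frame"][170:330,300:460],(400,400)); b=cv2.resize(S["frame"][120:440,180:500],(400,400)); cv2.imwrite("pics/end.png",np.hstack([a,b]))
```

```text
top dish_1 [(0.96, [0.398, -0.22]), (0.78, [0.572, -0.227]), (0.75, [0.644, 0.198])]
top deck_centre [(0.94, [0.487, -0.231])]
top jar [(0.96, [0.36, -0.482]), (0.66, [0.467, -0.349]), (0.55, [0.477, -0.457])]
top rolling_pin [(0.86, [0.49, -0.157])]
scene dish_1 [(0.74, [0.407, -0.219]), (0.71, [0.578, -0.242]), (0.69, [0.495, 0.244])]
scene deck_centre [(0.64, [0.49, -0.233])]
scene jar [(0.88, [0.471, -0.331]), (0.87, [0.492, -0.447]), (0.81, [0.373, -0.466])]
scene rolling_pin [(0.64, [0.487, -0.153])]
[(0.89, [233.3, 194.4, 277.0, 235.2]), (0.72, [299.4, 169.5, 343.4, 206.4]), (0.71, [391.3, 333.1, 453.6, 374.7])]
```

View pics/end.png

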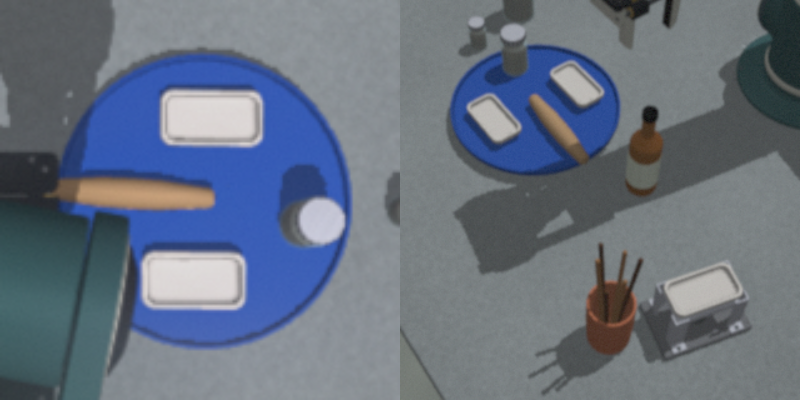

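Both dishes lie flat inside the lip, clear of the pin and jar. The third dish is at the top of the dispenser, and nothing else has moved visibly.

```bash
python3 -c "
from h import *
print(hand_in())"
```

```text
the job is handed in; nothing more can be done
None
```

The first two dishes are on the turntable, one each side of the rolling pin, and I handed the job in at about 24 s of the 67 s allowed. I lifted each off the dispenser singly and set it down with light contact, at most about 9 N on the wrist.

**Last checks:**
- **Dishes on the deck:** they sit at about (0.576, -0.240) and (0.402, -0.222). In the final top and scene pictures both lie flat inside the lip, touching neither each other nor the jar or pin.
- **Dispenser:** the third dish is at the top.
- **Other things:** the jar, pin, bottle, pot and deck look unmoved, and the gripper was clear of everything.

**Disagreements:**
- **Network positions:** they differed between the two cameras by about 1–2 cm. The top camera also gave one false dish detection, by the chopsticks.
- **Dish 2 height:** it met the deck about 2 mm higher than I had worked out from its grasp.
- **Wrist force:** it read about 2 N, higher than one dish should give, just after the first lift. At rest it settled to about 0.9 N, which matches one dish.

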